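# Prop and hold down a tube, and fan out its gussets

## Robot

A 7-joint arm with a two-finger parallel gripper is mounted at the origin on the work surface. World frame = base frame: x ahead of the robot, y to its left, z up, the work surface at z = 0. Lengths are in m, angles in rad, forces in N, time in s.
With the tool pointing down it reaches from about 0.425 to 0.925 m from the base axis. Payload 6.8 kg.
Tool frame: the origin (TCP) lies on the front face of the gripper's body, between the roots of the fingers; the fingertips stand 73 mm ahead of it and the grasp point (between the pads) lies 54 mm ahead of it (env.nose_length is the distance from the TCP to the fingertips, in m); z points along the fingers, y is the direction in which the jaws open and shut (so a half turn about z gives the same grasp; the last joint's range is limited). The gripper opens to 85 mm and grips with 20 to 120 N. Pads are 22 mm wide; open, the fingers measure 114 mm over their backs; the gripper's body (76 mm by 85 mm) begins 54 mm behind the grasp point. The pads swing forward as they close: fully open they stand 13 mm farther back than shut.
Start: joints at [1.187, 0.477, 0.022, 1.555, -0.011, 1.109, -0.083], TCP at [0.184, -0.65, 0.304] pointing down, gripper open.
Joint ranges: [-2.96, 2.96], [-0.34, 2.1], [-1.41, 1.46], [0.24, 2.44], [-1.37, 4.51], [0.17, 1.92], [-2.96, 2.96]. Speed limits (rad/s): [2.39, 2.39, 3.14, 3.14, 3.14, 3.14, 3.14].

## Interface

Orientations are given as a unit quaternion [w, x, y, z].
In Python, from cell import env, kin, camera, calibration, job gives the robot as it stands. The module is installed in compiled form; this text tells all that it offers. Calls block until the motion is done:
- env.reach(position, orientation): joint-space move of the TCP to a pose.
- env.movel(position, velocity=0.15, rot=None, stop_force=None): straight line of the TCP; rot=None keeps the orientation; velocity is the mean speed in m/s. With stop_force (N) it stops when the force on the tool has changed by that much, and returns True; else False.
- env.goto_joints(angles): joint-space move.
- env.grip(opening, f_grip=None): finger opening in m; f_grip is the grip in N (None keeps the last); returns when the fingers have stopped.
- env.dwell(seconds).
- kin.inverse_kinematics(position, orientation): joint angles nearest the present ones, or None.
- env.get_state(): the state.
- camera(name): name is "side" or "top"; returns (picture, depth): 420x560x3 uint8, blue, green, red; 420x560 float32, m along the optical axis (not along the pixel's ray), 0 where there is no reading.
- calibration(name): a dict with "fx", "fy", "cx", "cy" (pixels), "k1" (the pictures are not rectified: a ray, as slopes to the right and down, at radius r is drawn at 1 + k1 r^2 times it, then the intrinsics apply), "rvec" (rotation vector, rad) and "tvec" (3), from world to camera coordinates, as OpenCV has them. Camera axes: x right, y down, z forward; pixel columns grow to the right and rows downward; lengths in m; the calibration is good to about 2 mm. A picture is of the moment at which its call begins. calibration takes no time and is no camera call.
A pose or a line that the arm cannot do raises env.PlanningError and nothing moves.
- job.job_done(): hands the job in, once; it reports no verdict.
The state is a dict: "time": time; "qpos": joint angles; "joint_velocities": joint speeds; "joint_torque": joint torques, N m; "tcp_pos": TCP position; "orientation": TCP orientation; "force": force on the tool from outside, world axes, zero at the start; "torque": the same for the moment, N m; "opening": finger opening in m.
Only numpy, scipy, OpenCV 4.12 (cv2) and the standard library are available. Lean on these libraries where they do the work, as an engineer would, in place of code of your own. Each camera call takes 0.05 s, during which the arm holds its last target. There are 200 camera calls.

## Task

Get this tube ready for tacking: turn the jack's knob until the platform just touches the underside of the tube's free end without visibly lifting it, and then set the hold-down saddle astride the tube above the jack. Also lay all the gusset plates as an overlapping fan along the middle of the tray, lengthwise: the first flat next to the tall stop, each next one leaning on the one before, each plate's far edge at its line, with no line skipped. Leave the spanner, the V-block and the collar ring lying among them alone.

Things in the scene. Friction and masses are not known exactly. Their poses are not given: they have to be found in the camera images.
- knob (a joint): The jack's black bar knob on a VERTICAL axis, on top of the grey gearbox on the robot's side of the jack. Value in rad; it grows when the knob is turned CLOCKWISE seen from above, and every radian raises the platform 4 mm (range 0 to 9 rad). It starts at 0.3 to 2.6 rad. Friction about 0.15 N m; self-locking: the platform stays where it is left. Several regrasps are needed.
- knob_grip (a point): Centre of the knob's grip bar, 100 mm above the table: bar 52 mm long (this point's x axis), 14 mm thick (its y axis), 28 mm tall; turns with the knob. Pinch the bar across its thickness from above. Directly under the bar is a flange of 21 mm radius, its top 14 mm below this point (86 mm above the table). The tube runs 125 mm beyond the knob axis, its top at 135 mm.
- platform: The jack's aluminium platform, 100 x 100 mm, origin 8 mm under the centre of its top face. It only moves up and down, driven by the knob.
- platform_top (a point): Centre of the platform's top face; its height is 78 mm + 4 mm per rad of the knob value.
- jack: The fixed scissor screw jack; origin under the centre of its base on the table, x axis from the knob (at x = -125 mm) towards the platform (at x = 0); z up.
- stand: Fixed steel stand, 90 x 250 mm, with two green posts (at y = -90 and +90 mm of its frame) whose open U cradles, 105 mm above the table, carry the tube loosely.
- tube: Loose square steel tube, 30 x 30 x 360 mm, 1.6 kg, lying in the stand's two cradles; origin at the middle of its underside, its y axis along the tube, the free end at -180 mm overhanging the jack. Underside 105 mm above the table at the start, top 135 mm. A dark round boss stands on its far end. Not to be handled; the platform lifts its free end if raised too far.
- tube_pad (a point): Point on the tube's underside, 45 mm from its free end, above the jack's platform (105 mm above the table at the start).
- saddle: Hold-down saddle: loose dark steel channel, 0.5 kg, 60 mm long (x axis), 52 mm wide (y), standing on two legs 24 mm deep, 40 mm apart inside; it straddles the tube lengthwise, its web resting on the tube's top. Grip rib on top, 50 mm long (along x), 14 mm thick, from 34 to 64 mm above the origin. Origin: midway between the legs at their bottom level. Same after a half turn.
- tray: Fixed flat aluminium tray, 154 mm wide (its x axis), 326 mm long (its y axis), origin under its centre; floor 4 mm thick, low rims 9 mm tall, and at its +y end the stop wall (18 mm tall, inner face at y = 157 mm). Five dark lines cross the floor at y = 74, 22, -30, -82 and -134 mm: the edge of a plate farthest from the stop belongs at its line.
- slot0 (a point): Point on the tray's floor (4 mm above the table) on its centre line, under the middle of plate number 1 of the fan, 40 mm towards the stop from line 1 (nearest the stop; its plate lies flat, 3 mm clear of the stop).
- slot1 (a point): Point on the tray's floor (4 mm above the table) on its centre line, under the middle of plate number 2 of the fan, 40 mm towards the stop from line 2.
- slot2 (a point): Point on the tray's floor (4 mm above the table) on its centre line, under the middle of plate number 3 of the fan, 40 mm towards the stop from line 3.
- slot3 (a point): Point on the tray's floor (4 mm above the table) on its centre line, under the middle of plate number 4 of the fan, 40 mm towards the stop from line 4.
- slot4 (a point): Point on the tray's floor (4 mm above the table) on its centre line, under the middle of plate number 5 of the fan, 40 mm towards the stop from line 5.
- plate0: A loose dark steel gusset plate, 80 mm (x axis) x 50 mm x 8 mm, 0.22 kg, with two holes (16 mm, on the long axis); origin at the centre of its underside; all plates are alike, and three to five are present (absent: None). Starts flat on the table.
- plate1: A loose dark steel gusset plate, 80 mm (x axis) x 50 mm x 8 mm, 0.22 kg, with two holes (16 mm, on the long axis); origin at the centre of its underside; all plates are alike, and three to five are present (absent: None). Starts flat on the table.
- plate2: A loose dark steel gusset plate, 80 mm (x axis) x 50 mm x 8 mm, 0.22 kg, with two holes (16 mm, on the long axis); origin at the centre of its underside; all plates are alike, and three to five are present (absent: None). Starts flat on the table.
- plate3: A loose dark steel gusset plate, 80 mm (x axis) x 50 mm x 8 mm, 0.22 kg, with two holes (16 mm, on the long axis); origin at the centre of its underside; all plates are alike, and three to five are present (absent: None). Starts flat on the table.
- plate4: A loose dark steel gusset plate, 80 mm (x axis) x 50 mm x 8 mm, 0.22 kg, with two holes (16 mm, on the long axis); origin at the centre of its underside; all plates are alike, and three to five are present (absent: None). Starts flat on the table.
- wrench: Bystander, loose: a spanner, lying at the left edge of the work area. Leave it alone.
- vblock: Bystander, loose: a steel V-block, 70 x 50 x 40 mm, at the end of the row of plates. Leave it alone.
- collar: Bystander, loose: a steel collar ring, 70 mm across and 30 mm tall, between the tray and the jack. Leave it alone.
Not all that is in view belongs to the job. Leave any orange or white look-alike of the plate1 alone.

How it is judged:
On the way, in this order (a step that is already met when the one before it is completed fails the run):
1. the platform touches the tube from below and has not lifted its free end by more than 4 mm (contact force between platform and tube above 0.3 N and height (world z) of tube_pad below 0.109 m), for 0.3 s.
2. the saddle sits astride the tube above the jack (all of step 1 and x of saddle in the frame of tube between -0.009 and 0.009 m and y of saddle in the frame of tube between -0.16 and -0.11 m and z of saddle in the frame of tube between 0.002 and 0.01 m and angle between saddle's own z axis and vertical below 0.08 rad and angle between the x axis of saddle and the y axis of tube, either way round below 0.25 rad and linear speed of saddle below 0.01 m/s), for 0.3 s.
At the end, for the whole second after the job is handed in: Platform touches the tube (over 0.3 N), lift under 4 mm; saddle level astride it, within 25 mm of the pad point; plates centred within 12 mm of the slots (15 mm across, 0.2 rad), from the stop on, none skipped, the first flat, each next leaning on the one before; all at rest (all of step 2 and x of plate0 in the frame of tray between -0.015 and 0.015 m and z of plate0 in the frame of tray between 0 and 0.025 m and angle between the x axis of each of plate0, plate1, plate2, plate3, plate4 and the y axis of tray, either way round below 0.2 rad and linear speed of each of plate0, plate1, plate2, plate3, plate4 below 0.01 m/s and ((y of plate0 in the frame of tray between 0.102 and 0.126 m and (angle between plate0's own z axis and vertical below 0.05 rad or angle between plate0's own z axis and vertical above 3.09 rad)) or (y of plate0 in the frame of tray between 0.05 and 0.074 m and angle between plate0's own z axis and vertical between 0.08 and 3.06 rad and (angle between plate0's own z axis and vertical below 0.3 rad or angle between plate0's own z axis and vertical above 2.84 rad) and horizontal distance between any of plate1, plate2, plate3, plate4 and slot0 below 0.02 m) or (y of plate0 in the frame of tray between -0.002 and 0.022 m and angle between plate0's own z axis and vertical between 0.08 and 3.06 rad and (angle between plate0's own z axis and vertical below 0.3 rad or angle between plate0's own z axis and vertical above 2.84 rad) and horizontal distance between any of plate1, plate2, plate3, plate4 and slot1 below 0.02 m) or (y of plate0 in the frame of tray between -0.054 and -0.03 m and angle between plate0's own z axis and vertical between 0.08 and 3.06 rad and (angle between plate0's own z axis and vertical below 0.3 rad or angle between plate0's own z axis and vertical above 2.84 rad) and horizontal distance between any of plate1, plate2, plate3, plate4 and slot2 below 0.02 m) or (y of plate0 in the frame of tray between -0.106 and -0.082 m and angle between plate0's own z axis and vertical between 0.08 and 3.06 rad and (angle between plate0's own z axis and vertical below 0.3 rad or angle between plate0's own z axis and vertical above 2.84 rad) and horizontal distance between any of plate1, plate2, plate3, plate4 and slot3 below 0.02 m)) and x of plate1 in the frame of tray between -0.015 and 0.015 m and z of plate1 in the frame of tray between 0 and 0.025 m and ((y of plate1 in the frame of tray between 0.102 and 0.126 m and (angle between plate1's own z axis and vertical below 0.05 rad or angle between plate1's own z axis and vertical above 3.09 rad)) or (y of plate1 in the frame of tray between 0.05 and 0.074 m and angle between plate1's own z axis and vertical between 0.08 and 3.06 rad and (angle between plate1's own z axis and vertical below 0.3 rad or angle between plate1's own z axis and vertical above 2.84 rad) and horizontal distance between any of plate0, plate2, plate3, plate4 and slot0 below 0.02 m) or (y of plate1 in the frame of tray between -0.002 and 0.022 m and angle between plate1's own z axis and vertical between 0.08 and 3.06 rad and (angle between plate1's own z axis and vertical below 0.3 rad or angle between plate1's own z axis and vertical above 2.84 rad) and horizontal distance between any of plate0, plate2, plate3, plate4 and slot1 below 0.02 m) or (y of plate1 in the frame of tray between -0.054 and -0.03 m and angle between plate1's own z axis and vertical between 0.08 and 3.06 rad and (angle between plate1's own z axis and vertical below 0.3 rad or angle between plate1's own z axis and vertical above 2.84 rad) and horizontal distance between any of plate0, plate2, plate3, plate4 and slot2 below 0.02 m) or (y of plate1 in the frame of tray between -0.106 and -0.082 m and angle between plate1's own z axis and vertical between 0.08 and 3.06 rad and (angle between plate1's own z axis and vertical below 0.3 rad or angle between plate1's own z axis and vertical above 2.84 rad) and horizontal distance between any of plate0, plate2, plate3, plate4 and slot3 below 0.02 m)) and x of plate2 in the frame of tray between -0.015 and 0.015 m and z of plate2 in the frame of tray between 0 and 0.025 m and ((y of plate2 in the frame of tray between 0.102 and 0.126 m and (angle between plate2's own z axis and vertical below 0.05 rad or angle between plate2's own z axis and vertical above 3.09 rad)) or (y of plate2 in the frame of tray between 0.05 and 0.074 m and angle between plate2's own z axis and vertical between 0.08 and 3.06 rad and (angle between plate2's own z axis and vertical below 0.3 rad or angle between plate2's own z axis and vertical above 2.84 rad) and horizontal distance between any of plate0, plate1, plate3, plate4 and slot0 below 0.02 m) or (y of plate2 in the frame of tray between -0.002 and 0.022 m and angle between plate2's own z axis and vertical between 0.08 and 3.06 rad and (angle between plate2's own z axis and vertical below 0.3 rad or angle between plate2's own z axis and vertical above 2.84 rad) and horizontal distance between any of plate0, plate1, plate3, plate4 and slot1 below 0.02 m) or (y of plate2 in the frame of tray between -0.054 and -0.03 m and angle between plate2's own z axis and vertical between 0.08 and 3.06 rad and (angle between plate2's own z axis and vertical below 0.3 rad or angle between plate2's own z axis and vertical above 2.84 rad) and horizontal distance between any of plate0, plate1, plate3, plate4 and slot2 below 0.02 m) or (y of plate2 in the frame of tray between -0.106 and -0.082 m and angle between plate2's own z axis and vertical between 0.08 and 3.06 rad and (angle between plate2's own z axis and vertical below 0.3 rad or angle between plate2's own z axis and vertical above 2.84 rad) and horizontal distance between any of plate0, plate1, plate3, plate4 and slot3 below 0.02 m)) and x of plate3 in the frame of tray between -0.015 and 0.015 m and z of plate3 in the frame of tray between 0 and 0.025 m and ((y of plate3 in the frame of tray between 0.102 and 0.126 m and (angle between plate3's own z axis and vertical below 0.05 rad or angle between plate3's own z axis and vertical above 3.09 rad)) or (y of plate3 in the frame of tray between 0.05 and 0.074 m and angle between plate3's own z axis and vertical between 0.08 and 3.06 rad and (angle between plate3's own z axis and vertical below 0.3 rad or angle between plate3's own z axis and vertical above 2.84 rad) and horizontal distance between any of plate0, plate1, plate2, plate4 and slot0 below 0.02 m) or (y of plate3 in the frame of tray between -0.002 and 0.022 m and angle between plate3's own z axis and vertical between 0.08 and 3.06 rad and (angle between plate3's own z axis and vertical below 0.3 rad or angle between plate3's own z axis and vertical above 2.84 rad) and horizontal distance between any of plate0, plate1, plate2, plate4 and slot1 below 0.02 m) or (y of plate3 in the frame of tray between -0.054 and -0.03 m and angle between plate3's own z axis and vertical between 0.08 and 3.06 rad and (angle between plate3's own z axis and vertical below 0.3 rad or angle between plate3's own z axis and vertical above 2.84 rad) and horizontal distance between any of plate0, plate1, plate2, plate4 and slot2 below 0.02 m) or (y of plate3 in the frame of tray between -0.106 and -0.082 m and angle between plate3's own z axis and vertical between 0.08 and 3.06 rad and (angle between plate3's own z axis and vertical below 0.3 rad or angle between plate3's own z axis and vertical above 2.84 rad) and horizontal distance between any of plate0, plate1, plate2, plate4 and slot3 below 0.02 m)) and x of plate4 in the frame of tray between -0.015 and 0.015 m and z of plate4 in the frame of tray between 0 and 0.025 m and ((y of plate4 in the frame of tray between 0.102 and 0.126 m and (angle between plate4's own z axis and vertical below 0.05 rad or angle between plate4's own z axis and vertical above 3.09 rad)) or (y of plate4 in the frame of tray between 0.05 and 0.074 m and angle between plate4's own z axis and vertical between 0.08 and 3.06 rad and (angle between plate4's own z axis and vertical below 0.3 rad or angle between plate4's own z axis and vertical above 2.84 rad) and horizontal distance between any of plate0, plate1, plate2, plate3 and slot0 below 0.02 m) or (y of plate4 in the frame of tray between -0.002 and 0.022 m and angle between plate4's own z axis and vertical between 0.08 and 3.06 rad and (angle between plate4's own z axis and vertical below 0.3 rad or angle between plate4's own z axis and vertical above 2.84 rad) and horizontal distance between any of plate0, plate1, plate2, plate3 and slot1 below 0.02 m) or (y of plate4 in the frame of tray between -0.054 and -0.03 m and angle between plate4's own z axis and vertical between 0.08 and 3.06 rad and (angle between plate4's own z axis and vertical below 0.3 rad or angle between plate4's own z axis and vertical above 2.84 rad) and horizontal distance between any of plate0, plate1, plate2, plate3 and slot2 below 0.02 m) or (y of plate4 in the frame of tray between -0.106 and -0.082 m and angle between plate4's own z axis and vertical between 0.08 and 3.06 rad and (angle between plate4's own z axis and vertical below 0.3 rad or angle between plate4's own z axis and vertical above 2.84 rad) and horizontal distance between any of plate0, plate1, plate2, plate3 and slot3 below 0.02 m)) and horizontal distance between each of plate1, plate2, plate3, plate4 and plate0 above 0.036 m and horizontal distance between each of plate2, plate3, plate4 and plate1 above 0.036 m and horizontal distance between each of plate3, plate4 and plate2 above 0.036 m and horizontal distance between plate4 and plate3 above 0.036 m).
It fails at once if a bystander was moved more than 30 mm (distance of any of wrench, vblock, collar from where it was at the start of the episode above 0.03 m).
It fails at once if the tube was shifted or lifted by more than 20 mm (distance of tube from where it was at the start of the episode above 0.02 m).
Of plate0, plate1, plate2, plate3, plate4 only 3 to 5 are there at a start; the rules pass over those that are not, and their reading is None.
At some moment in a run one of plate0, plate1, plate2, plate3 may be knocked a few centimetres aside while the robot is not near it.
It also fails if it takes over 210 s, if anything falls off the work surface, if the arm or the gripper's body presses on something with over 40 N, if the wrist force passes 120 N, or if a joint passes its speed limit or range.

## Working session

There is one attempt and no reset: what is moved stays moved. The work goes in short steps, each a Python script; the robot and the scene stay as the last script left them, time stands still between calls to the robot, and variables do not carry over. Pictures are saved under pics/ and viewed, about 12 in all and at most 16, crops included, and the job is handed in when it is done.

```bash
mkdir -p pics; ls
cat > h.py <<'E'
import numpy as np, cv2
from cell import env, kin, camera, calibration, job
def cal(n):
    c=calibration(n); R=cv2.Rodrigues(np.array(c["rvec"],float))[0]; return c,R,np.array(c["tvec"],float).ravel()
def ray(n,u,v):
    c,R,t=cal(n); u=np.atleast_1d(u).astype(float); v=np.atleast_1d(v).astype(float)
    K=np.array([[c["fx"],0,c["cx"]],[0,c["fy"],c["cy"]],[0,0,1]])
    p=cv2.undistortPoints(np.stack([u,v],1)[:,None],K,np.array([c["k1"],0,0,0.]))[:,0]
    d=np.c_[p,np.ones(len(p))]
    return -R.T@t, d@R   # origin, dirs in world (per unit depth)
def onplane(n,u,v,z):
    o,d=ray(n,u,v); return o+d*((z-o[2])/d[:,2])[:,None]
def cloud(n,depth):
    vv,uu=np.mgrid[0:depth.shape[0],0:depth.shape[1]]
    o,d=ray(n,uu.ravel(),vv.ravel())
    P=o+d*depth.ravel()[:,None]; P[depth.ravel()==0]=np.nan
    return P.reshape(*depth.shape,3)
def proj(n,P):
    c,R,t=cal(n); K=np.array([[c["fx"],0,c["cx"]],[0,c["fy"],c["cy"]],[0,0,1]])
    return cv2.projectPoints(np.atleast_2d(P).astype(float),cv2.Rodrigues(R)[0],t,K,np.array([c["k1"],0,0,0.]))[0][:,0]
E
python3 - <<'E'
from h import *
for n in("top","side"):
    im,d=camera(n); cv2.imwrite(f"pics/{n}0.png",im); np.save(f"{n}0.npy",d)
    c,R,t=cal(n); print(n,c,"pos",-R.T@t,d.min(),d.max())
s=env.get_state(); print(s["time"],s["force"],s["orientation"],s["tcp_pos"],s["opening"])
E
```

```text
pics
top {'fx': 408.3392504156518, 'fy': 408.3392504156518, 'cx': 279.697003550008, 'cy': 208.77870916835096, 'k1': -0.12393635208795488, 'rvec': array([ 2.19248798, -2.13857247,  0.15441563]), 'tvec': array([-0.05001534,  0.49852404,  1.15145173])} pos [ 0.35280325 -0.01795341  1.20502132] 0.0 2.1705172
side {'fx': 509.84724992357854, 'fy': 509.84724992357854, 'cx': 280.56774104461334, 'cy': 205.85673794752907, 'k1': -0.19091840164302928, 'rvec': array([ 0.88262865, -2.54563169,  1.04065968]), 'tvec': array([0.35627002, 0.30701726, 1.11372156])} pos [-0.07287846  0.65963279  1.01051322] 0.0 3.7443645
0.1 [ 0.31164807 -0.4359333   0.04506396] [-8.12079191e-04  9.90505102e-01  1.37473431e-01 -1.98618100e-04] [ 0.18366604 -0.6490983   0.30301742] 0.08555469575464332
```

View pics/top0.png

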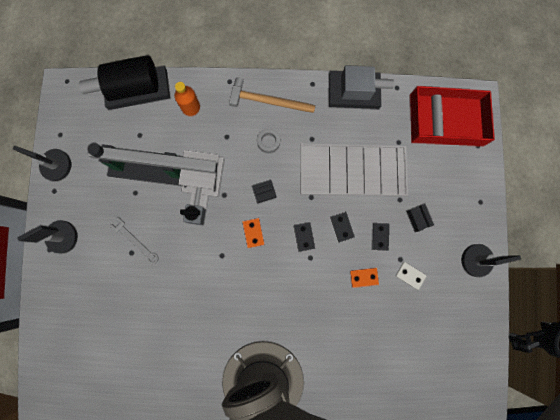

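View pics/side0.png

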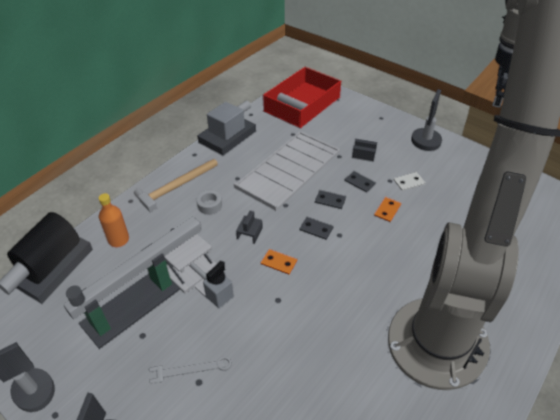

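```bash
cat >> h.py <<'E'
def blobs(n,im,lo,hi,z,roi=None,amin=60,amax=900):
    """dark blobs: world centre/axis/size of min-area rect on plane z"""
    g=im.max(2); m=((g>=lo)&(g<hi)).astype(np.uint8)
    m=cv2.morphologyEx(m,cv2.MORPH_CLOSE,np.ones((5,5),np.uint8)) 
    cs,_=cv2.findContours(m,cv2.RETR_EXTERNAL,cv2.CHAIN_APPROX_NONE); out=[]
    for c in cs:
        a=cv2.contourArea(c)
        if not amin<a<amax: continue
        c=c[:,0]; 
        if roi is not None and not(roi[0]<c[:,0].mean()<roi[1] and roi[2]<c[:,1].mean()<roi[3]): continue
        P=onplane(n,c[:,0],c[:,1],z)[:,:2].astype(np.float32)
        (x,y),(w,h),an=cv2.minAreaRect(P*1000)
        if w<h: w,h,an=h,w,an+90
        out.append(dict(px=c.mean(0).round(1),xy=np.array([x,y])/1000,L=w,W=h,yaw=np.radians((an+90)%180-90)))
    return out
E
python3 - <<'E'
from h import *
for n in("top","side"):
    im=cv2.imread(f"pics/{n}0.png"); d=np.load(f"{n}0.npy"); C=cloud(n,d); np.save(n+"C.npy",C)
    for b in blobs(n,im,0,75,0.008): print(n,b["px"],b["xy"].round(4),round(b["L"],1),round(b["W"],1),round(b["yaw"],3), "z",C[int(b["px"][1]),int(b["px"][0])].round(4))
im=cv2.imread("pics/top0.png")
a=cv2.resize(im[130:240,80:235],None,fx=5,fy=5,interpolation=cv2.INTER_CUBIC); cv2.imwrite("pics/z1.png",a)
C=np.load("topC.npy")
for u,v in[(120,154),(205,163),(200,190),(190,212),(304,237),(263,190),(304,170),(330,170),(315,170)]: print(u,v,C[v,u].round(4),im[v,u])
E
```

```text
top [  8.1 407. ] [-0.1294  0.7747] 84.6 60.7 -0.028 z [-0.3759  1.1852 -0.6087]
top [  8.8 324.8] [0.1261 0.7759] 71.7 31.0 -1.28 z [ 0.0777  0.9587 -0.262 ]
top [  2.6 261.1] [0.3167 0.8057] 221.6 28.6 0.081 z [ 0.3067  1.0975 -0.4041]
top [380.2 236.1] [ 0.4286 -0.3377] 77.4 48.4 -0.005 z [ 0.4285 -0.336   0.014 ]
top [304.  236.5] [ 0.4229 -0.1119] 77.4 49.2 0.2 z [ 0.4238 -0.1112  0.0085]
top [341.8 226.7] [ 0.4543 -0.223 ] 77.4 49.4 0.33 z [ 0.456  -0.2205  0.0076]
top [194.1 214. ] [0.4811 0.2203] 76.2 47.4 1.371 z [0.4692 0.1943 0.1134]
top [419.5 217.5] [ 0.487  -0.4599] 70.4 64.0 0.384 z [ 0.4874 -0.4543  0.0185]
top [ 12.4 202.8] [0.4985 0.7924] 102.5 30.3 1.378 z [ 0.5316  0.9553 -0.2289]
top [263.8 191.2] [0.5539 0.0102] 59.5 55.5 -1.24 z [0.5447 0.0114 0.0656]
top [ 43.7 159.8] [0.6257 0.7116] 209.9 99.3 1.507 z [0.6088 0.6258 0.1364]
top [486.3 116.6] [ 0.8235 -0.6932] 152.9 35.0 0.006 z [ 0.8079 -0.6757  0.039 ]
top [413.9 114.2] [ 0.8138 -0.451 ] 172.6 23.4 -0.005 z [ 0.8022 -0.4386  0.0345]
side [ 90.9 410. ] [0.4877 0.5915] 57.1 56.0 -0.823 z [0.399  0.6094 0.1624]
[... 578 characters left out ...]
] 73.1 45.0 0.321 z [ 0.454  -0.2188  0.0055]
side [358.8 181.5] [ 0.4247 -0.3305] 75.1 46.6 -0.043 z [ 0.4282 -0.3304  0.0082]
side [364.  149.9] [ 0.491  -0.4652] 90.2 67.0 -1.155 z [ 0.4729 -0.4295  0.0423]
side [225.2 134.3] [ 0.9108 -0.2625] 178.8 177.7 0.008 z [ 0.8405 -0.2132  0.0554]
120 154 [0.6253 0.4023 0.1366] [134 130 130]
205 163 [0.6045 0.1671 0.1379] [136 137 136]
200 190 [0.5475 0.1948 0.0387] [100 102 104]
190 212 [0.4743 0.2054 0.1135] [18 12 18]
304 237 [ 0.4209 -0.1112  0.0092] [53 53 52]
263 190 [0.5475 0.0114 0.0661] [52 53 50]
304 170 [ 0.6231 -0.1086  0.0013] [159 159 160]
330 170 [ 0.6244 -0.1867  0.0062] [117 118 121]
315 170 [ 0.6235 -0.1416  0.0038] [159 160 157]
```

View pics/z1.png

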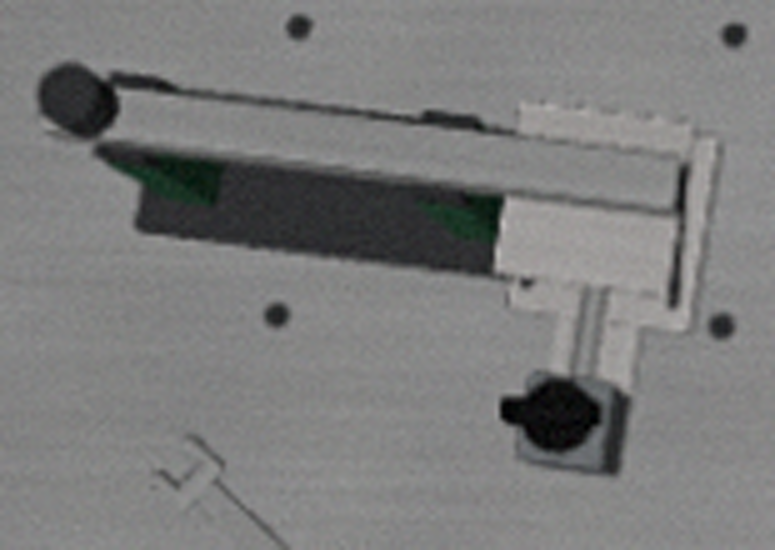

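Run:
```python
from h import *
im=cv2.imread("pics/top0.png")
cv2.imwrite("pics/z2.png",cv2.resize(im[138:202,290:420],None,fx=6,fy=6,interpolation=cv2.INTER_CUBIC))
def rect(P):
    (x,y),(w,h),an=cv2.minAreaRect((P[:,:2]*1000).astype(np.float32))
    if w<h: w,h,an=h,w,an+90
    return np.array([x,y]).round(1),round(w,1),round(h,1),round((an+90)%180-90,1),"n",len(P),"zmed",round(np.median(P[:,2])*1000,1),"mean",(P.mean(0)*1000).round(1)
for n in("top","side"):
    C=np.load(n+"C.npy"); Q=C.reshape(-1,3)
    def box(x0,x1,y0,y1,z0,z1): 
        m=(Q[:,0]>x0)&(Q[:,0]<x1)&(Q[:,1]>y0)&(Q[:,1]<y1)&(Q[:,2]>z0)&(Q[:,2]<z1); return Q[m]
    print(n,"rib",rect(box(.49,.61,-.06,.09,.056,.08)))
    print(n,"knob",rect(box(.42,.53,.14,.26,.104,.125)))
    T=box(.55,.68,.1,.47,.128,.145); print(n,"tube",rect(T))
    print(n,"plat",rect(box(.52,.585,.12,.26,.07,.110)), rect(box(.53,.575,.15,.22,.07,.110)))
    A=np.c_[T[:,0:2],np.ones(len(T))]; print("tube plane",np.linalg.lstsq(A,T[:,2],rcond=None)[0], "res",np.std(T[:,2]-A@np.linalg.lstsq(A,T[:,2],rcond=None)[0]))
    tab=box(.3,.4,-.3,.3,-.02,.02); print("table z",np.median(tab[:,2]),tab[:,2].std())
```

```text
top rib (array([552.3,  10.7]), 49.3, 13.9, -71.0, 'n', 94, 'zmed', np.float64(64.2), 'mean', array([552.2,   9.9,  63.9]))
top knob (array([476.1, 207.4]), 52.6, 13.9, -89.7, 'n', 117, 'zmed', np.float64(113.5), 'mean', array([475.7, 207.2, 112.9]))
top tube (array([613.7, 304.4]), 328.7, 48.4, 83.6, 'n', 1290, 'zmed', np.float64(135.1), 'mean', array([613.6, 298.6, 135. ]))
top plat (array([566.5, 204.4]), 111.4, 37.6, 88.2, 'n', 434, 'zmed', np.float64(84.2), 'mean', array([567.5, 195.9,  84.1])) (array([560.2, 185. ]), 69.1, 28.7, -89.1, 'n', 235, 'zmed', np.float64(84.3), 'mean', array([561.9, 182.8,  84.1]))
tube plane [ 0.0226427  -0.00109339  0.12142724] res 0.002349348830094698
table z 0.00029849118130642616 0.0028665231112574435
side rib (array([549.5,  12.9]), 51.7, 14.7, -70.7, 'n', 96, 'zmed', np.float64(63.3), 'mean', array([548.4,  14.4,  62.8]))
side knob (array([472.1, 212. ]), 51.2, 16.1, -84.1, 'n', 152, 'zmed', np.float64(112.4), 'mean', array([471.2, 212.9, 111.7]))
side tube (array([609.1, 304.7]), 329.0, 41.4, 83.8, 'n', 1603, 'zmed', np.float64(134.1), 'mean', array([610.4, 308.5, 134. ]))
side plat (array([566.3, 200. ]), 103.6, 43.1, 85.7, 'n', 618, 'zmed', np.float64(82.8), 'mean', array([564.3, 200.4,  83.1])) (array([558.7, 185.4]), 68.1, 32.3, 89.8, 'n', 315, 'zmed', np.float64(82.8), 'mean', array([558.1, 185.1,  82.6]))
tube plane [ 0.04197603 -0.0039642   0.10961751] res 0.0021447119426372466
table z -0.00035703476462889405 0.002655609784626958
```

View pics/z2.png

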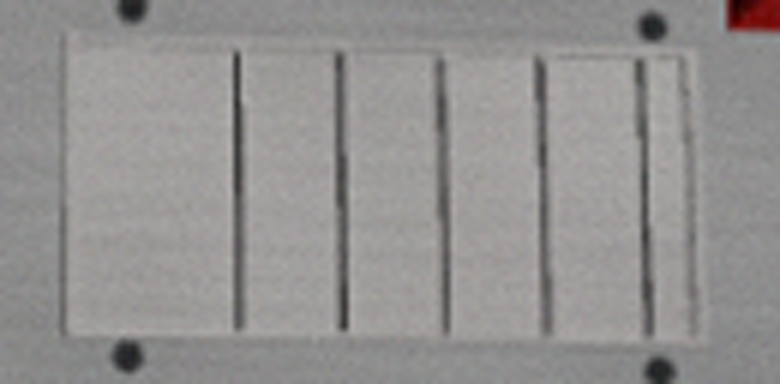

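```bash
cat >> h.py <<'E'
def lines(n,im,poly,thr=18,amin=25):
    g=im.max(2); m=np.zeros(g.shape,np.uint8); cv2.fillPoly(m,[np.array(poly,np.int32)],1)
    bg=cv2.medianBlur(g,17); m=((bg.astype(int)-g>thr)&(m>0)).astype(np.uint8)
    k,lab,st,ce=cv2.connectedComponentsWithStats(m,connectivity=8); out=[]
    for i in range(1,k):
        if st[i,4]<amin: continue
        v,u=np.where(lab==i); w=(bg.astype(float)-g)[v,u]; P=onplane(n,u,v,0.004)[:,:2]
        c=(P*w[:,None]).sum(0)/w.sum(); q=cv2.fitLine(P.astype(np.float32),cv2.DIST_L2,0,.01,.01).ravel()[:2]
        s=(P-c)@q; out.append((c+q*(s.max()+s.min())/2, np.ptp(s), np.degrees(np.arctan2(q[1],q[0])), np.array([u.mean(),v.mean()])))
    return out
E
python3 - <<'E'
from h import *
for n,p in(("top",[(302,147),(404,147),(407,192),(302,192)]),("side",[(238,183),(305,138),(338,152),(275,204)])):
    im=cv2.imread(f"pics/{n}0.png")
    for c,L,a,px in sorted(lines(n,im,p),key=lambda r:-r[0][1]): print(n,c.round(4),round(L,3),round(a,1),px.round(1))
E
```

```text
top [ 0.627  -0.1848] 0.139 0.7 [329.5 171.3]
top [ 0.6286 -0.2372] 0.139 -0.0 [346.5 169.5]
top [ 0.6287 -0.2892] 0.136 0.7 [363.3 169. ]
top [ 0.632  -0.3406] 0.14 1.1 [380.1 169.8]
top [ 0.6323 -0.3934] 0.138 0.6 [397.  170.2]
side [ 0.6106 -0.1828] 0.099 1.1 [276.7 182.5]
side [ 0.6356 -0.2344] 0.105 1.3 [281.1 169.7]
side [ 0.6458 -0.286 ] 0.079 1.2 [288.9 159.6]
side [ 0.6126 -0.3385] 0.056 1.5 [308.5 155.5]
```

```bash
cat >> h.py <<'E'
from scipy.spatial.transform import Rotation as Rot
def quat(phi,tilt=0.,axis=None):
    """tool down, jaw direction at world angle phi; then tilt by rotation about world-horizontal axis"""
    z=np.array([0,0,-1.]); y=np.array([np.cos(phi),np.sin(phi),0]); R=np.c_[np.cross(y,z),y,z]
    if tilt: R=Rot.from_rotvec(tilt*np.asarray(axis,float)).as_matrix()@R
    x,y,z,w=Rot.from_matrix(R).as_quat(); return [w,x,y,z]
def show(tag=""):
    s=env.get_state(); print(tag,"t%.1f"%s["time"],"tcp",np.round(s["tcp_pos"],4),"F",np.round(s["force"],1),"M",np.round(s["torque"],2),"op %.4f"%s["opening"],"q7 %.2f"%s["qpos"][6]); return s
E
python3 - <<'E'
from h import *
for ph in(0,np.pi,-0.1,np.pi/2,-np.pi/2):
    q=kin.inverse_kinematics([.475,.209,.163],quat(ph)); print(ph,np.round(q,2) if q is not None else None)
E
```

```text
0 [ 0.31  0.69 -1.12  1.99  0.77  0.96 -1.21]
3.141592653589793 [ 0.35  0.74 -1.19  1.99  0.83  1.01  1.89]
-0.1 [ 0.34  0.73 -1.18  1.99  0.82  1.01 -1.35]
1.5707963267948966 [ 0.33  0.72 -1.16  1.99  0.8   0.99  0.34]
-1.5707963267948966 [ 0.11  0.54 -0.81  2.    0.54  0.82 -2.58]
```

Run:
```python
from h import *
env.grip(0.05,40)
p=[.4745,.209]
env.reach(p+[.27],quat(np.pi)); show("above")
print(env.movel(p+[.164],0.1,stop_force=10)); show("down")
env.grip(0.0,40); s=show("grip")
q=np.array(s["qpos"]); print(q.round(2))
q[6]-=0.4; env.goto_joints(list(q)); show("t.4")
im,d=camera("top"); cv2.imwrite("pics/k1.png",im[130:260,120:280])
```

```text
above t3.7 tcp [0.4749 0.2083 0.2698] F [ 0.6  0.1 -0.8] M [0.02 0.08 0.02] op 0.0498 q7 2.12
False
down t4.9 tcp [0.4748 0.2093 0.1646] F [ 0.1 -0.4  0.3] M [-0.05 -0.06  0.02] op 0.0504 q7 1.99
grip t5.3 tcp [0.4746 0.209  0.1645] F [-1.3 -0.8  4.6] M [-0.33  0.27  0.16] op 0.0130 q7 1.99
[ 0.26  0.64 -1.04  2.    0.71  0.92  1.99]
t.4 t5.8 tcp [0.4745 0.2091 0.1645] F [-0.6  0.8  2.4] M [-0.08  0.26 -0.15] op 0.0129 q7 1.59
```

Run:
```python
from h import *
s=env.get_state(); w,x,y,z=s["orientation"]; R=Rot.from_quat([x,y,z,w]).as_matrix(); print(R.round(3), np.arctan2(R[1,1],R[0,1]))
def plat():
    r=[]
    for n in("top","side"):
        C=cloud(n,camera(n)[1]).reshape(-1,3)
        P=C[(abs(C[:,0]-.555)<.018)&(abs(C[:,1]-.185)<.03)&(C[:,2]>.07)&(C[:,2]<.12)]
        T=C[(abs(C[:,0]-.607)<.012)&(abs(C[:,1]-.19)<.035)&(C[:,2]>.125)&(C[:,2]<.15)]
        r.append((np.median(P[:,2])*1e3,len(P),np.median(T[:,2])*1e3,T[:,2].mean()*1e3,len(T)))
    return np.round(r,2)
print(plat())
```

```text
[[-0.387 -0.922  0.   ]
 [-0.922  0.387 -0.   ]
 [ 0.    -0.    -1.   ]] 2.7447370438016536
[[ 86.02 151.   135.28 135.22 204.  ]
 [ 84.43 166.   134.67 134.66 170.  ]]
```

```bash
cat >> h.py <<'E'
def plat():
    r=[]
    for n in("top","side"):
        C=cloud(n,camera(n)[1]).reshape(-1,3)
        P=C[(abs(C[:,0]-.555)<.018)&(abs(C[:,1]-.185)<.03)&(C[:,2]>.07)&(C[:,2]<.12)]
        T=C[(abs(C[:,0]-.607)<.012)&(abs(C[:,1]-.19)<.035)&(C[:,2]>.125)&(C[:,2]<.15)]
        r.append((np.median(P[:,2])*1e3,len(P),np.median(T[:,2])*1e3,T[:,2].mean()*1e3,len(T)))
    return np.round(r,2)
E
python3 - <<'E'
from h import *
for k in range(4):
    q=np.array(env.get_state()["qpos"]); q[6]-=1.11; env.goto_joints(list(q)); s=show()
    if np.linalg.norm(s["force"])>35: break
print(plat())
E
```

```text
t7.0 tcp [0.4744 0.2093 0.1645] F [-2.4  1.4  2. ] M [ 0.12  0.41 -0.1 ] op 0.0133 q7 0.48
 t8.0 tcp [0.4745 0.2095 0.1645] F [0.1 0.6 0.8] M [ 0.45  0.18 -0.09] op 0.0132 q7 -0.63
 t9.1 tcp [0.4748 0.2095 0.1645] F [ 2.   2.5 -0.4] M [ 0.4  -0.15 -0.07] op 0.0130 q7 -1.74
 t10.1 tcp [0.4749 0.2093 0.1645] F [ 2.2  0.6 -0.1] M [ 0.06 -0.14 -0.18] op 0.0131 q7 -2.84
[[103.84 167.   135.26 135.21 203.  ]
 [102.82  80.   134.39 134.49 165.  ]]
```

Run:
```python
from h import *
env.grip(0.05); p=[.4747,.2094]
env.movel(p+[.205],0.15)
q=np.array(env.get_state()["qpos"]); q[6]+=np.pi; env.goto_joints(list(q))
env.movel(p+[.1645],0.1,stop_force=10); env.grip(0,40); show("grip")
for dq in(.45,.35):
    q=np.array(env.get_state()["qpos"]); q[6]-=dq; env.goto_joints(list(q)); show(); print(plat())
```

```text
grip t14.7 tcp [0.4749 0.2093 0.1651] F [-1.  -2.3  5.1] M [-0.45  0.21  0.04] op 0.0132 q7 0.30
 t15.2 tcp [0.4749 0.2091 0.1652] F [-1.  -1.3  1.1] M [-0.22  0.23 -0.11] op 0.0131 q7 -0.15
[[105.61 177.   135.39 135.23 206.  ]
 [105.14  14.   134.45 134.54 165.  ]]
 t15.7 tcp [0.4748 0.209  0.1651] F [-1.9 -1.2  2.9] M [-0.41  0.3  -0.12] op 0.0130 q7 -0.50
[[106.92 176.   136.96 136.76 204.  ]
 [   nan   0.   136.1  136.12 173.  ]]
  return _methods._mean(a, axis=axis, dtype=dtype,
  ret = ret.dtype.type(ret / rcount)
```

Run:
```python
from h import *
env.grip(0.05); env.movel([.4748,.209,.25],0.2); show()
for n in("top","side"):
    Q=np.load(n+"C.npy").reshape(-1,3); T=Q[(abs(Q[:,0]-.61)<.05)&(Q[:,1]>.12)&(Q[:,1]<.44)&(abs(Q[:,2]-(.1352 if n=="top" else .1345))<.006)]
    ys=np.arange(.16,.40,.01); m=[]
    for y in ys:
        s=T[abs(T[:,1]-y)<.006]; m.append((np.percentile(s[:,0],2)+np.percentile(s[:,0],98))/2)
    pf=np.polyfit(ys,m,1); print(n,pf,np.std(np.polyval(pf,ys)-m),"x at .185",np.polyval(pf,.185),"angle from y deg",np.degrees(np.arctan(pf[0])))
    print("free end y",np.percentile(T[:,1],[0,.5,1,2]), "width",np.ptp(np.percentile(T[abs(T[:,1]-.25)<.01][:,0],[2,98])))
```

```text
t16.8 tcp [0.4747 0.2084 0.2494] F [-0.2  0.4 -0.8] M [-0.    0.03  0.03] op 0.0503 q7 -0.39
top [0.11163546 0.58100967] 0.0006665190045660011 x at .185 0.6016622257103873 angle from y deg 6.369866638520329
free end y [0.14060065 0.14233277 0.14319998 0.1458217 ] width 0.029237995268207917
side [0.10586798 0.57926864] 0.0007127291986310817 x at .185 0.5988542134922911 angle from y deg 6.043277659236746
free end y [0.14080017 0.14427122 0.14593813 0.15022802] width 0.029765918436190475
```

Run:
```python
from h import *
s=[.5509,.0118]; ph=np.radians(19.2)
env.reach(s+[.22],quat(ph)); 
print(env.movel(s+[.112],0.12,stop_force=8)); show("dn")
env.grip(0,60); show("grip")
env.movel(s+[.31],0.15); show("up")
t=[.6003,.189]; pt=np.radians(-6.2)
env.reach(t+[.31],quat(pt)); show("over")
env.movel(t+[.245],0.1); show("low")
im,_=camera("top"); im2,_=camera("side")
a=cv2.resize(im[120:220,150:280],(390*1,300)); b=cv2.resize(im2[180:310,130:300],(392,300)); cv2.imwrite("pics/s1.png",np.hstack([a,b]))
```

```text
False
dn t18.7 tcp [0.5514 0.0121 0.1127] F [ 0.6 -0.6  1.3] M [ 0.01 -0.06 -0.05] op 0.0501 q7 -0.44
grip t19.1 tcp [0.5511 0.0117 0.1126] F [-1.6 -1.3  6. ] M [-0.16  0.34 -0.03] op 0.0127 q7 -0.44
up t20.6 tcp [0.5504 0.0116 0.309 ] F [-0.1  0.1 -4.5] M [-0.03  0.01 -0.  ] op 0.0128 q7 -0.22
over t21.4 tcp [0.6    0.1893 0.309 ] F [ 0.2 -0.5 -4.5] M [-0.06 -0.02 -0.01] op 0.0129 q7 -0.90
low t22.2 tcp [0.6006 0.1894 0.2455] F [ 0.3  0.2 -3.8] M [ 0.03 -0.   -0.02] op 0.0131 q7 -0.94
```

View pics/s1.png

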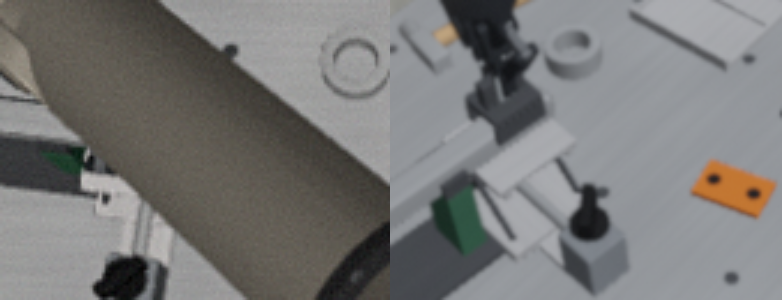

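Run:
```python
from h import *
t=[.6003,.189]
print(env.movel(t+[.218],0.03,stop_force=3)); s=show("contact")
env.grip(0.04); show("open"); env.movel(t+[.30],0.15); show("up")
q=quat(0); env.reach([.44,-.10,.30],quat(np.radians(101))); show("away")
for n in("top","side"):
    im,d=camera(n); cv2.imwrite(f"pics/{n}1.png",im)
    Q=cloud(n,d).reshape(-1,3)
    R=Q[(abs(Q[:,0]-.6)<.06)&(abs(Q[:,1]-.19)<.06)&(Q[:,2]>.166)&(Q[:,2]<.19)]
    (x,y),(w,h),an=cv2.minAreaRect((R[:,:2]*1000).astype(np.float32)); print(n,x,y,w,h,an,np.median(R[:,2]),len(R))
    for b in blobs(n,im,0,75,0.008,amin=150): 
        if b["xy"][1]<0.08 and .38<b["xy"][0]<.5: print(n,b["px"],b["xy"].round(4),round(b["L"],1),round(b["W"],1),round(b["yaw"],3))
im=cv2.imread("pics/top1.png");im2=cv2.imread("pics/side1.png")
a=cv2.resize(im[120:220,150:280],(390*1,300)); b=cv2.resize(im2[180:310,130:300],(392,300)); cv2.imwrite("pics/s2.png",np.hstack([a,b]))
```

```text
True
contact t22.9 tcp [0.6002 0.189  0.2249] F [-0.  -0.4  4.6] M [-0.16 -0.13 -0.04] op 0.0129 q7 -0.96
open t23.3 tcp [0.5994 0.1881 0.2235] F [-0.6  0.1 -0.6] M [ 0.   -0.03  0.04] op 0.0400 q7 -0.96
up t24.0 tcp [0.6    0.1886 0.2993] F [ 0.5 -0.3 -1.1] M [ 0.02 -0.01  0.03] op 0.0399 q7 -0.90
away t26.0 tcp [ 0.4402 -0.0997  0.3   ] F [0.1 0.2 0.3] M [ 0.05 -0.01 -0.03] op 0.0398 q7 1.42
top 599.3240356445312 186.45663452148438 50.293983459472656 14.137324333190918 82.17696380615234 0.1762262442655258 115
top [419.5 217.5] [ 0.4871 -0.4601] 70.1 64.0 0.392
side 597.1865234375 190.71006774902344 52.92875671386719 19.094154357910156 86.33968353271484 0.17461415487251608 158
side [327.2 218.6] [ 0.4139 -0.1529] 72.9 45.3 0.208
side [329.5 199.7] [ 0.4499 -0.2159] 70.1 44.1 0.321
side [359.  181.6] [ 0.4245 -0.3308] 70.8 45.6 -0.048
side [364. 150.] [ 0.4908 -0.4649] 89.5 67.0 -1.156
```

View pics/s2.png

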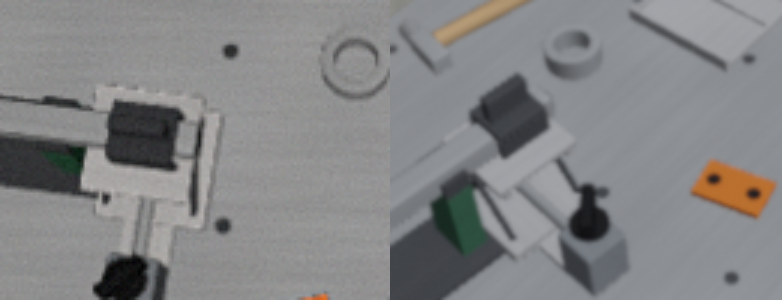

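Run:
```python
from h import *
ph=1.555; env.reach([.505,-.315,.16],quat(ph)); env.grip(.0495,40)
env.movel([.505,-.315,.085],.15); print(env.movel([.505,-.315,.055],.02,stop_force=4)); z50=show("touch")["tcp_pos"][2]
env.movel([.505,-.315,.12],.15); env.grip(.066); c=[.4276,-.3358]
env.movel(c+[.12],.15); print(env.movel(c+[z50+.002],.06,stop_force=6)); show("dn")
env.grip(0,60); show("grip"); env.movel(c+[.15],.15); show("up"); print(z50)
d=[.6256,-.1472]; env.reach(d+[.15],quat(.02)); show("over")
im,_=camera("side"); cv2.imwrite("pics/p1.png",cv2.resize(im[100:250,220:400],None,fx=4,fy=4))
```

```text
True
touch t28.9 tcp [ 0.505  -0.315   0.0698] F [-1.6 -0.1  5.6] M [ 0.04  0.22 -0.01] op 0.0494 q7 1.33
False
dn t31.3 tcp [ 0.4279 -0.3358  0.0721] F [1.9 0.  0.1] M [ 0.01 -0.04 -0.01] op 0.0660 q7 1.39
grip t31.6 tcp [ 0.4279 -0.3362  0.0728] F [-2.  -0.   7.2] M [-0.03  0.37  0.  ] op 0.0476 q7 1.39
up t32.3 tcp [ 0.4269 -0.3358  0.1494] F [-1.  -0.2 -2. ] M [ 0.01 -0.03  0.02] op 0.0473 q7 1.49
0.06978851863536123
over t33.8 tcp [ 0.6249 -0.1481  0.1492] F [-0.5  0.2 -2.4] M [-0.   -0.04 -0.01] op 0.0475 q7 -0.23
```

View pics/p1.png

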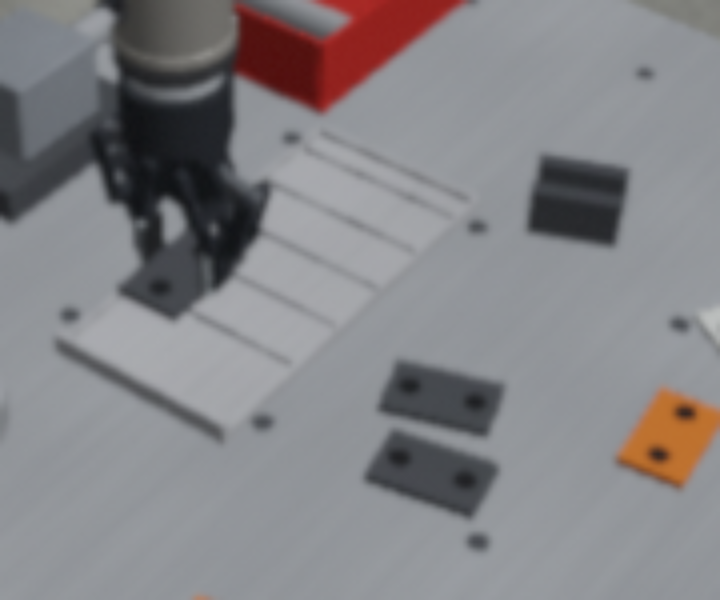

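Run:
```python
from h import *
d=[.6256,-.1472]; env.movel(d+[.09],.15)
print(env.movel(d+[.072],.02,stop_force=3)); show("contact"); env.grip(.062); env.movel(d+[.15],.15); show("up")
env.reach([.5,-.02,.25],quat(1.7)); show("away")
for n in("top","side"):
    im,dd=camera(n); cv2.imwrite(f"pics/{n}2.png",im)
    for b in blobs(n,im,0,75,0.008,amin=150): 
        if -.42<b["xy"][1]<0.08 and .38<b["xy"][0]<.7: print(n,b["px"],b["xy"].round(4),round(b["L"],1),round(b["W"],1),round(b["yaw"],3))
    for c,L,a,px in lines(n,im,dict(top=[(302,147),(404,147),(407,192),(302,192)],side=[(238,183),(305,138),(338,152),(275,204)])[n]): print(c.round(4),round(L,3),round(a,1))
```

```text
True
contact t35.0 tcp [ 0.6256 -0.1472  0.0769] F [-0.7 -1.1  5.2] M [-0.05  0.18  0.03] op 0.0477 q7 -0.28
up t36.0 tcp [ 0.6251 -0.1474  0.1495] F [-0.7 -0.4 -0.9] M [-0.01 -0.05 -0.07] op 0.0622 q7 -0.23
away t37.2 tcp [ 0.5001 -0.0205  0.2494] F [ 0.2 -0.2 -0.4] M [-0.03 -0.02 -0.01] op 0.0621 q7 1.12
top [321.7 164.2] [ 0.6377 -0.1646] 87.1 74.8 -1.037
[ 0.6269 -0.1818] 0.139 1.9
[ 0.6286 -0.2372] 0.139 -0.0
[ 0.632  -0.3406] 0.14 1.1
[ 0.6287 -0.2891] 0.136 0.7
[ 0.6323 -0.3933] 0.138 0.7
[ 0.642  -0.1231] 0.029 67.1
side [326.2 220. ] [ 0.4141 -0.1507] 71.5 41.0 0.208
side [328.7 200.8] [ 0.4495 -0.215 ] 69.6 42.1 0.321
[ 0.669  -0.3008] 0.043 -57.8
[ 0.6126 -0.3385] 0.056 1.5
[ 0.6393 -0.2235] 0.051 -45.5
[ 0.6818 -0.1536] 0.035 -49.1
[ 0.6064 -0.1725] 0.036 -90.0
[ 0.6252 -0.1287] 0.05 -19.0
```

Run:
```python
from h import *
a=cv2.imread("pics/top2.png")[135:260,270:420]; b=cv2.imread("pics/side2.png")[120:250,225:400]
cv2.imwrite("pics/p2.png",np.hstack([cv2.resize(a,(400,333)),cv2.resize(b,(400,333))]))
im=cv2.imread("pics/top2.png"); C=cloud("top",camera("top")[1]); 
m=(im.max(2)<75)&(abs(C[...,0]-.625)<.045)&(abs(C[...,1]+.145)<.06); m=cv2.morphologyEx(m.astype(np.uint8),cv2.MORPH_OPEN,np.ones((3,3)))
v,u=np.where(m); P=onplane("top",u,v,.012)[:,:2]; print(cv2.minAreaRect((P*1000).astype(np.float32)))
```

```text
((625.1027221679688, -150.15982055664062), (42.91117477416992, 66.42929077148438), 1.7300442457199097)
```

View pics/p2.png

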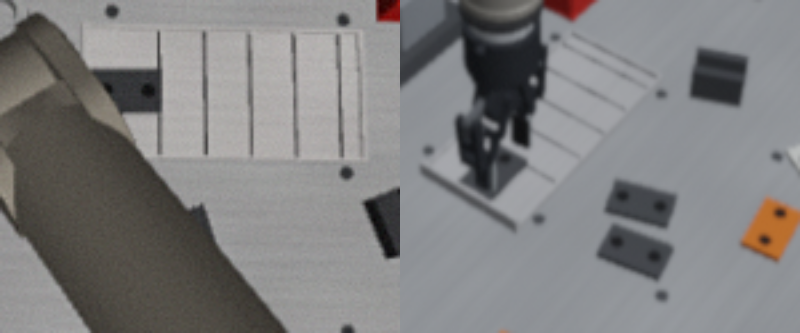

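Run:
```python
from h import *
env.goto_joints([1.187,0.477,0.022,1.555,-0.011,1.109,-0.083]); show()
for n in("top","side"):
    im,dd=camera(n); cv2.imwrite(f"pics/{n}3.png",im)
    for b in blobs(n,im,0,75,0.008,amin=150): 
        if -.42<b["xy"][1]<0.08 and .38<b["xy"][0]<.7: print(n,b["px"],b["xy"].round(4),round(b["L"],1),round(b["W"],1),round(b["yaw"],3))
    if n=="top":
        m=(im.max(2)<75).astype(np.uint8); m=cv2.morphologyEx(m,cv2.MORPH_OPEN,np.ones((4,4))); m[:, :295]=0; m[:,345:]=0; m[:145]=0;m[195:]=0
        v,u=np.where(m); P=onplane("top",u,v,.012)[:,:2]; print(cv2.minAreaRect((P*1000).astype(np.float32)))
```

```text
t39.9 tcp [ 0.1855 -0.649   0.3037] F [-0.3  0.2 -0.4] M [-0.01  0.02  0.05] op 0.0623 q7 -0.08
top [320.3 238.2] [ 0.4189 -0.1592] 77.4 48.6 0.21
top [341.7 226.6] [ 0.4544 -0.2231] 77.4 49.4 0.333
top [319.9 164.8] [ 0.6493 -0.1465] 89.8 79.0 0.03
((623.5889282226562, -149.89865112304688), (45.97126770019531, 73.06878662109375), 1.6999008655548096)
side [327.5 218.5] [ 0.4144 -0.1526] 73.3 45.6 0.222
side [329.7 199.6] [ 0.4499 -0.2164] 72.0 45.1 0.321
side [266.1 186.6] [ 0.6242 -0.1475] 67.0 43.8 -1.541
```

```bash
cat > fan.py <<'E'
from h import *
Z50=.0698
def pick(c,yaw,opn,sh=.007):
    g=[c[0]-sh*np.cos(yaw),c[1]-sh*np.sin(yaw)]; ph=yaw-np.pi/2
    env.reach(g+[.17],quat(ph)); env.grip(opn,60); env.movel(g+[.10],.2)
    hit=env.movel(g+[Z50+.002],.05,stop_force=6); s=show("dn")
    if hit: print("HIT"); env.movel(g+[.15],.1); raise SystemExit
    env.grip(0,60); s=show("grip"); h=s["tcp_pos"][2]
    env.movel(g+[.16],.15); s=show("up"); return h
def place(ty,h,th=.153,sh=.007,x0=.6278,y0=-.2582,yaw=.02,opn=.062):
    tx=np.array([np.cos(yaw),np.sin(yaw),0]); tyv=np.array([-np.sin(yaw),np.cos(yaw),0])
    Rm=Rot.from_rotvec(th*tx); ax=Rm.apply(tyv); nz=Rm.apply([0,0,1.])
    C=np.array([x0,y0,0])+ty*tyv; C[2]=.004+.040*np.sin(th)
    P=C-sh*ax+h*nz; q=quat(yaw,th,tx)
    env.reach(list(P+[0,0,.06]),q); show("over"); env.movel(list(P+[0,0,.012]),.12)
    print(env.movel(list(P-[0,0,.006]),.02,stop_force=2.5)); s=show("contact"); print("z above expected %.4f"%(s["tcp_pos"][2]-P[2]))
    env.grip(opn); env.movel(list(P+[0,0,.08]),.12); show("rel")
E
python3 - <<'E'
from fan import *
h=pick((.4177,-.1577),.213,.057); place(.062,h)
env.reach([.46,-.05,.28],quat(.3)); im,_=camera("side"); cv2.imwrite("pics/p3.png",cv2.resize(im[110:250,225:400],None,fx=4,fy=4))
E
```

```text
dn t43.4 tcp [ 0.4109 -0.1591  0.0717] F [-0.4 -0.3  0.3] M [ 0.01 -0.   -0.01] op 0.0570 q7 -1.36
grip t43.7 tcp [ 0.4111 -0.1593  0.0725] F [-2.3  0.4  6.9] M [ 0.15  0.29 -0.  ] op 0.0480 q7 -1.36
up t44.4 tcp [ 0.4103 -0.1591  0.1595] F [ 0.   1.3 -2.5] M [ 0.02 -0.02  0.03] op 0.0477 q7 -1.27
over t45.6 tcp [ 0.6261 -0.2135  0.1396] F [-0.6  0.9 -1.7] M [-0.32  0.03  0.  ] op 0.0477 q7 0.05
True
contact t46.8 tcp [ 0.6269 -0.2143  0.0809] F [0.1 0.4 4.5] M [0.05 0.17 0.05] op 0.0476 q7 0.03
z above expected 0.0003
rel t47.9 tcp [ 0.6264 -0.2142  0.16  ] F [-0.4  0.5 -0.4] M [-0.2   0.01 -0.01] op 0.0622 q7 0.05
```

View pics/p3.png

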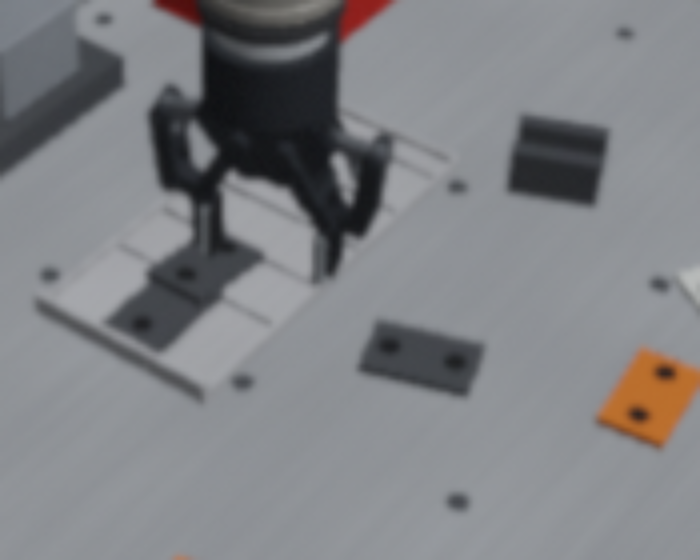

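Run:
```python
from fan import *
h=pick((.4530,-.2212),.327,.064); place(.010,h)
env.goto_joints([1.187,0.477,0.022,1.555,-0.011,1.109,-0.083]); 
for n in("top","side"):
    im,d=camera(n); cv2.imwrite(f"pics/{n}4.png",im); C=cloud(n,d); np.save(n+"C4.npy",C)
im=cv2.imread("pics/top4.png"); a=im[140:200,295:415]; im2=cv2.imread("pics/side4.png"); b=im2[120:210,230:350]
cv2.imwrite("pics/p4.png",np.vstack([cv2.resize(a,(560,280),interpolation=cv2.INTER_CUBIC),cv2.resize(b[15:80],(560,303),interpolation=cv2.INTER_CUBIC)]))
C=np.load("topC4.npy"); g=im.max(2)
m=(g<85); m[:140]=0;m[200:]=0;m[:,:295]=0;m[:,400:]=0
m=cv2.morphologyEx(m.astype(np.uint8),cv2.MORPH_OPEN,np.ones((4,4)))>0
v,u=np.where(m); P=onplane("top",u,v,.012); P=P[:,:2]+[-.0014,.0019]; print(cv2.minAreaRect((P*1000).astype(np.float32)))
Z=C[m]
for y in np.arange(-.115,-.30,-.01):
    s=Z[abs(Z[:,1]+.0019-y)<.005]; 
    if len(s): print(round(y,3),"z %.1f"%(np.median(s[:,2])*1e3),len(s))
print(plat())
```

```text
dn t51.5 tcp [ 0.4464 -0.2234  0.0717] F [-0.5 -0.  -0.4] M [ 0.01  0.04 -0.02] op 0.0641 q7 -1.21
grip t51.8 tcp [ 0.4467 -0.2237  0.0726] F [-1.3  0.8  5.9] M [ 0.16  0.28 -0.01] op 0.0481 q7 -1.21
up t52.5 tcp [ 0.4457 -0.2234  0.1593] F [-0.1  0.8 -2.1] M [ 0.03 -0.05  0.04] op 0.0475 q7 -1.13
over t53.6 tcp [ 0.6272 -0.2655  0.1397] F [-0.5 -0.4 -3. ] M [-0.26  0.03 -0.02] op 0.0473 q7 0.06
True
contact t54.8 tcp [ 0.6279 -0.2662  0.081 ] F [-0.3  0.2  5.3] M [0.05 0.08 0.01] op 0.0478 q7 0.04
z above expected 0.0002
rel t55.9 tcp [ 0.6274 -0.2662  0.1601] F [-0.1 -0.3 -0.5] M [-0.19 -0.04  0.  ] op 0.0619 q7 0.06
((624.1834716796875, -198.20401000976562), (50.14585494995117, 178.71722412109375), 0.6760916113853455)
-0.115 z 10.8 49
-0.125 z 12.7 58
-0.135 z 11.5 54
-0.145 z 12.8 48
-0.155 z 15.3 62
-0.165 z 23.7 56
-0.175 z 22.5 57
-0.185 z 20.3 52
-0.195 z 18.1 48
-0.205 z 17.7 61
-0.215 z 23.7 49
-0.225 z 22.1 50
-0.235 z 20.9 55
-0.245 z 19.3 53
-0.255 z 17.3 50
-0.265 z 15.3 50
-0.275 z 14.1 49
-0.285 z 12.6 47
[[106.92 197.   146.36 144.24  83.  ]
 [105.47 307.   143.48 141.53  62.  ]]
```

View pics/p4.png

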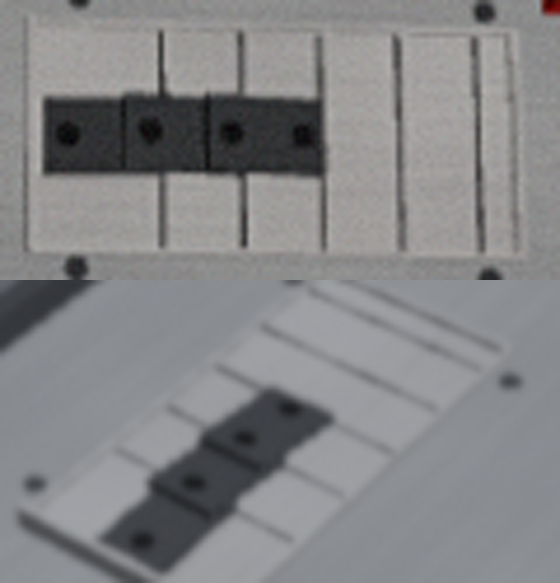

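Run:
```python
from h import *
for n in("top","side"):
    for f in("C","C4"):
        Q=np.load(n+f+".npy").reshape(-1,3)
        g=lambda a,b:(lambda T:(T[:,2].mean()*1e3).round(2))(Q[(Q[:,1]>a)&(Q[:,1]<b)&(abs(Q[:,0]-.580-.109*Q[:,1])<.011)&(abs(Q[:,2]-.137)<.008)])
        R=Q[(abs(Q[:,0]-.6)<.06)&(abs(Q[:,1]-.19)<.06)&(Q[:,2]>.166)&(Q[:,2]<.19)]
        print(n,f,"tube z near saddle",g(.225,.26),"mid",g(.28,.34),"far",g(.36,.42),"rib",(R.mean(0)*1e3).round(1) if len(R) else "")
print(env.get_state()["time"]); job.job_done()
```

```text
top C tube z near saddle 135.26 mid 135.27 far 135.53 rib 
top C4 tube z near saddle 136.23 mid 136.3 far 135.64 rib [598.8 186.1 175.8]
side C tube z near saddle 134.12 mid 134.59 far 134.41 rib 
side C4 tube z near saddle 135.52 mid 135.36 far 134.9 rib [596.  191.2 173.8]
58.2833
the job is handed in; nothing more can be done
```

The job is done and handed in at about 58 s of the 210 s allowed; the hand-in gives no verdict.

- **Jack:** I turned the knob clockwise about 5.6 rad in two grips. Depth images show the tube's free end about 1.6 mm above its starting height before the saddle went on. Beyond the saddle it was still raised by about 1 to 1.4 mm at the end, so the platform is touching and the lift is under 4 mm. I inferred contact from this lift; I did not measure the contact force itself.
- **Saddle:** It sits level astride the tube. Its rib top reads about 175 mm, against 176 to 177 mm expected. The rib is centred at about (598, 189) mm, within a few millimetres of the tube axis and the pad point.
- **Plates:** Only three dark plates were present. One had been knocked about 5 cm aside during the run and was found again before I picked it up. They lie on slots 1 to 3: the first flat by the stop, the next two leaning on the one before. In the last picture their far edges are within about 2 mm of their lines. Depth profiles show the sloping tops expected of leaning plates.
- **Bystanders:** I did not touch the V-block, collar or spanner. I did not measure their positions again at the end.
- **Disagreement:** The top and side cameras differed by 3 to 5 mm horizontally, so I used their average, which the nearly force-free knob grip supported. My last tube-height check at the pad itself was spoiled because the saddle covered that spot, so I took the reading beside it instead.

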